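# Line up the paint jars by height

### The job

Line up the four white paint jars with black lids on the row of cork pads in order of height, one jar upright and centred on each pad: the shortest on the pad next to the round white mixing dish, the tallest at the far end from it. Do not knock any jar over on the way.

Things in the scene. Friction and masses are not known exactly. Their poses are not given: they have to be found in the camera images.
- squat_mid (a point): Centre (half-way up, on the axis) of the shortest of four loose screw-lid paint jars: white round pot with a flat black lid, 50 mm in diameter and 40 mm tall, standing upright on the table; z axis up along the jar. The four look alike but for size.
- slim_mid (a point): Centre (half-way up, on the axis) of the second shortest of four loose screw-lid paint jars: white round pot with a flat black lid, 42 mm in diameter and 53 mm tall, standing upright on the table; z axis up along the jar. The four look alike but for size.
- wide_mid (a point): Centre (half-way up, on the axis) of the second tallest of four loose screw-lid paint jars: white round pot with a flat black lid, 58 mm in diameter and 66 mm tall, standing upright on the table; z axis up along the jar. The four look alike but for size.
- tall_mid (a point): Centre (half-way up, on the axis) of the tallest of four loose screw-lid paint jars: white round pot with a flat black lid, 48 mm in diameter and 79 mm tall, standing upright on the table; z axis up along the jar. The four look alike but for size.
- pad_1 (a point): Centre of the top face of cork pad 1 of 4: fixed round cork disc, 64 mm in diameter, its top 16 mm above the table. The four pads are alike, in one straight row 82 mm apart on a fixed plywood strip (85 mm wide, 12 mm thick), numbered from the robot's left to its right; y axis runs along the row towards pad 1's end, z up.
- pad_2 (a point): Centre of the top face of cork pad 2 of 4: fixed round cork disc, 64 mm in diameter, its top 16 mm above the table. The four pads are alike, in one straight row 82 mm apart on a fixed plywood strip (85 mm wide, 12 mm thick), numbered from the robot's left to its right; y axis runs along the row towards pad 1's end, z up.
- pad_3 (a point): Centre of the top face of cork pad 3 of 4: fixed round cork disc, 64 mm in diameter, its top 16 mm above the table. The four pads are alike, in one straight row 82 mm apart on a fixed plywood strip (85 mm wide, 12 mm thick), numbered from the robot's left to its right; y axis runs along the row towards pad 1's end, z up.
- pad_4 (a point): Centre of the top face of cork pad 4 of 4: fixed round cork disc, 64 mm in diameter, its top 16 mm above the table. The four pads are alike, in one straight row 82 mm apart on a fixed plywood strip (85 mm wide, 12 mm thick), numbered from the robot's left to its right; y axis runs along the row towards pad 1's end, z up.
- dish: Round white ceramic mixing dish, 72 mm across, 16 mm tall, origin at the centre of its underside. It stands on the table just past one end of the row of pads, beyond pad 1 or beyond pad 4 (at the other end lies a brown cork sanding block).
Things that resemble listed ones, but are neither listed nor needed, are in the scene too. What is shaped like the part that bears slim_mid but orange or red is not meant.

How it is judged:
At the end, for the whole second after the job is handed in: Each jar stands upright (within 0.1 rad), at rest, on its own pad: axis within 12 mm of the pad's centre, foot within 4 mm of its top; from the dish end: shortest, second shortest, second tallest, tallest. The dish is still within 150 mm of its end pad (((horizontal distance between dish and pad_1 below 0.15 m and horizontal distance between squat_mid and pad_1 below 0.012 m and z of squat_mid in the frame of pad_1 between 0.016 and 0.024 m and angle between each of squat_mid, slim_mid, wide_mid, tall_mid's own z axis and vertical below 0.1 rad and linear speed of each of jar_squat, jar_slim, jar_wide, jar_tall below 0.02 m/s and horizontal distance between slim_mid and pad_2 below 0.012 m and z of slim_mid in the frame of pad_2 between 0.0225 and 0.0305 m and horizontal distance between wide_mid and pad_3 below 0.012 m and z of wide_mid in the frame of pad_3 between 0.029 and 0.037 m and horizontal distance between tall_mid and pad_4 below 0.012 m and z of tall_mid in the frame of pad_4 between 0.0355 and 0.0435 m) or (horizontal distance between dish and pad_4 below 0.15 m and horizontal distance between squat_mid and pad_4 below 0.012 m and z of squat_mid in the frame of pad_4 between 0.016 and 0.024 m and angle between each of squat_mid, slim_mid, wide_mid, tall_mid's own z axis and vertical below 0.1 rad and linear speed of each of jar_squat, jar_slim, jar_wide, jar_tall below 0.02 m/s and horizontal distance between slim_mid and pad_3 below 0.012 m and z of slim_mid in the frame of pad_3 between 0.0225 and 0.0305 m and horizontal distance between wide_mid and pad_2 below 0.012 m and z of wide_mid in the frame of pad_2 between 0.029 and 0.037 m and horizontal distance between tall_mid and pad_1 below 0.012 m and z of tall_mid in the frame of pad_1 between 0.0355 and 0.0435 m))); the robot touches nothing.
It fails at once if a jar is knocked over (tilted more than 0.8 rad) (angle between any of squat_mid, slim_mid, wide_mid, tall_mid's own z axis and vertical above 0.8 rad).
It also fails if it takes over 102 s, if anything falls off the work surface, if the arm or the gripper's body presses on something with over 40 N, if the wrist force passes 120 N, or if a joint passes its speed limit or range.

### The arm

A 7-joint arm with a two-finger parallel gripper is mounted at the origin on the work surface. World frame = base frame: x ahead of the robot, y to its left, z up, the work surface at z = 0. Lengths are in m, angles in rad, forces in N, time in s.
With the tool pointing down it reaches from about 0.4 to 0.85 m from the base axis. Payload 4.5 kg.
Tool frame: the origin (TCP) lies on the centre line of the jaws, within the pads' length; the fingertips stand 11 mm ahead of it and the grasp point (between the pads) lies 8 mm behind it; z points along the fingers, y is the line along which they close (so a half turn about z gives the same grasp; the last joint's range is limited). The gripper opens to 88 mm and grips with 3 to 60 N. Pads are 18 mm wide; open, the fingers measure 123 mm over their backs; the gripper's body (75 mm by 187 mm) begins 45 mm behind the grasp point.
Start: joints at [-1.106, 0.689, -0.195, 1.565, 0.157, 0.902, -0.215], TCP at [0.261, 0.568, 0.25] pointing down, gripper open.
Joint ranges: [-3.01, 3.01], [-0.46, 2.08], [-1.47, 1.51], [0.13, 2.56], [-1, 4.14], [0.04, 2.09], [-2.66, 2.66]. Speed limits (rad/s): [2.57, 2.57, 3.14, 3.14, 3.14, 3.14, 3.14].

### API

Orientations are given as a unit quaternion [x, y, z, w].
In Python, from plant import * gives the robot as it stands. The module is installed in compiled form; this text tells all that it offers.
- The arm moves only by the tool send_rows, never from a script. Its argument "motion" is a list of rows, each an object of numbers: "x", "y", "z": the shift along the tool's x, y, z in cm; "rx", "ry", "rz": the turn, a rotation vector about the tool's x, y, z in rad; "jaw": the finger opening in cm, from 0 to 8.81. In form: [{"x": .., "y": .., "z": .., "rx": .., "ry": .., "rz": .., "jaw": ..}, ...]. A call has exactly 5 rows; each row shifts and turns the commanded pose from where the row before left it, along the tool's axes as they then stand; what a row does not reach is not made up. A row lasts 1/10 s, in which the tool goes at most 50 mm and 8.59 degrees, less where a joint would pass 70% of its speed; a pose out of reach is approached as far as the arm can. A call is refused whole if a number of a shift passes 5 or a number of a turn 0.15, either way. A call with a gripper value outside its range is refused whole. The fingers move at their own pace and stop on an object; "grip_force" is the grip in N (left out, the last holds). Time passes only in rows, so rows that do not move let the fingers close, or fill a call up. It gives the time, the measured TCP pose, the force, the opening and the grip force at its end, in the units of the state.
- get_state(): the state, without advancing time (a new reading comes with each control period).
- snapshot(name): name is "scene" or "top"; returns a dict with "img" (480x640x3 uint8, red, green, blue), "vertical_fov" (degrees; the focal length in pixels is half the picture's height over the tangent of half this angle, whatever the lens; pixels are square), "cx", "cy" (the principal point, pixels), "extrinsics" (4x4, takes a point from camera to world coordinates). Camera axes: x right, y up, looking along -z (the intrinsics and any distortion apply to the point x, -y, -z); pixel columns grow to the right and rows downward; lengths in m; the calibration is good to about 2 mm. A picture is of the moment at which its call begins. There is no depth.
- finish_job(): hands the job in; it is judged then, once.
The state is a dict: "clock": time; "q": joint angles; "qd": joint speeds; "joint_torque": joint torques, N m; "tool_pos": TCP position; "eef_rot": TCP orientation; "contact_force": force on the tool from outside, world axes, zero at the start; "moment": the same for the moment, N m; "opening": opening from 0.0 (shut) to 1.0 (fully open); "finger_force": force on a finger pad.
Only numpy, scipy, OpenCV 4.12 (cv2) and the standard library are available. Lean on these libraries where they do the work, as an engineer would, in place of code of your own. Each camera call takes 0.05 s, during which the arm holds its last target. There are 200 camera calls.

## Working session

There is one attempt and no reset: what is moved stays moved. The work goes in short steps, Python scripts to look and compute and a tool call to move; the robot and the scene stay as the last step left them, time stands still between calls to the robot, and variables do not carry over. Pictures are saved under pics/ and viewed, at most 14 in all, crops included, and the job is handed in when it is done.

Besides the shell and the picture viewer there is one more tool, called as name(argument=value, ...) on one line, values as JSON. send_rows: Moves the arm, as the interface text tells. Its arguments: {"type":"object","properties":{"motion":{"type":"array"},"grip_force":{"type":"number"}},"required":["motion"]}

```bash
mkdir -p pics
python3 - <<'E'
from plant import *
import cv2,numpy as np
for n in("scene","top"):
    s=snapshot(n); cv2.imwrite(f"pics/{n}0.png",s["img"][:,:,::-1])
    print(n,{k:(np.round(v,4).tolist() if not isinstance(v,dict) else v) for k,v in s.items() if k!="img"})
print(get_state())
E
```

```text
scene {'vertical_fov': 42.255, 'cx': 321.1979, 'cy': 237.4932, 'extrinsics': [[0.1195, -0.7082, 0.6958, 1.4268], [0.9927, 0.0957, -0.0731, -0.0553], [-0.0148, 0.6995, 0.7145, 1.008], [0.0, 0.0, 0.0, 1.0]]}
top {'vertical_fov': 47.8241, 'cx': 317.3302, 'cy': 240.5541, 'extrinsics': [[0.0244, 0.9873, -0.1572, 0.3137], [-0.9997, 0.0239, -0.0049, 0.0446], [-0.0011, 0.1572, 0.9876, 1.1216], [0.0, 0.0, 0.0, 1.0]]}
{'clock': 0.1, 'q': array([-1.10617778,  0.68989282, -0.19451063,  1.56617793,  0.15729757,
        0.9025083 , -0.21512424]), 'qd': array([ 0.00120243, -0.00296312, -0.00099482, -0.00336164, -0.00095586,
       -0.00033386, -0.00031669]), 'joint_torque': array([-3.97408818e-03, -5.28507400e+01, -1.27169799e+00, -1.53838545e+01,
       -5.25543757e-02,  1.95006920e-03,  5.16871205e-05]), 'tool_pos': array([0.26083344, 0.56739778, 0.24901108]), 'eef_rot': array([ 2.13729787e-01,  9.76892492e-01, -7.90666233e-04, -1.11521262e-04]), 'contact_force': array([-0.03248003, -0.95131436, -0.46645128]), 'moment': array([-0.01358259, -0.00554403,  0.04274955]), 'finger_force': 0.0, 'opening': 1.000898382730482}
```

View pics/top0.png

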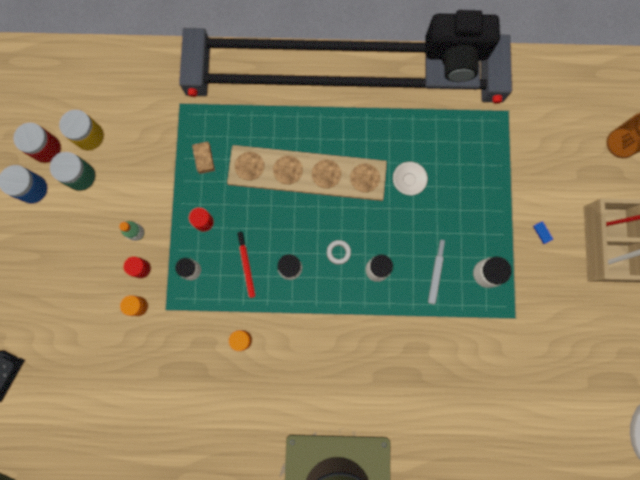

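View pics/scene0.png

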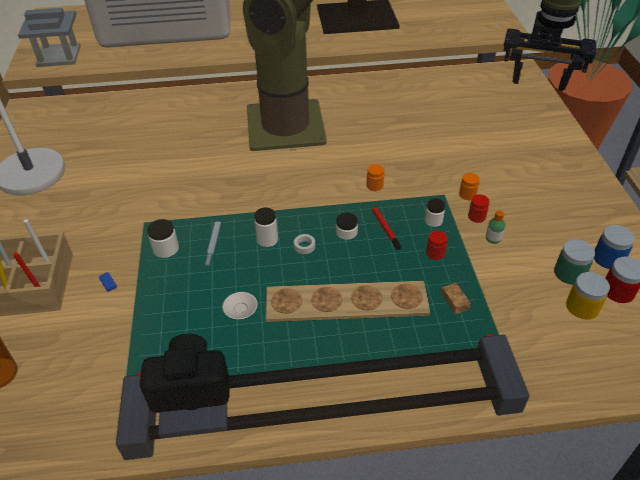

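```bash
cat > h.py <<'E'
import numpy as np,cv2
from plant import *
def ray(s,u,v):
    f=240/np.tan(np.radians(s["vertical_fov"]/2));E=np.array(s["extrinsics"])
    return E[:3,3],E[:3,:3]@np.array([(u-s["cx"])/f,-(v-s["cy"])/f,-1])
def onplane(s,u,v,z):
    o,d=ray(s,u,v);return o+d*(z-o[2])/d[2]
def lids(s,boxes):
    out=[]
    for (a,b,c,d) in boxes:
        g=s["img"][b:d,a:c].max(2).astype(np.uint8); m=(g<58).astype(np.uint8)
        n,l,st,ce=cv2.connectedComponentsWithStats(m)
        k=1+np.argmax(st[1:,4]); out.append((ce[k][0]+a,ce[k][1]+b,st[k][2],st[k][3],st[k][4]))
    return out
E
python3 - <<'E'
from h import *
T=snapshot("top");S=snapshot("scene")
print([k for k in T])
H=dict(slim=.053,squat=.040,tall=.079,wide=.066)
bt=[(170,250,210,285),(272,248,307,285),(362,248,400,285),(470,250,520,295)]
bs=[(420,195,450,220),(332,208,362,232),(250,204,282,224),(142,216,182,244)]
for n,a,b in zip(H,lids(T,bt),lids(S,bs)):
    print(n,np.round(a,1),np.round(onplane(T,a[0],a[1],H[n]),4),np.round(b,1),np.round(onplane(S,b[0],b[1],H[n]-.005),4))
c=cv2.resize(T["img"][135:205,185:435],None,fx=3.2,fy=3.2,interpolation=2);cv2.imwrite("pics/tc.png",c[:,:,::-1])
c=cv2.resize(S["img"][265:335,210:480],None,fx=2.9,fy=2.9,interpolation=2);cv2.imwrite("pics/sc.png",c[:,:,::-1])
E
```

```text
['img', 'vertical_fov', 'cx', 'cy', 'extrinsics']
slim [184.7 267.   19.   19.  264. ] [0.4243 0.3117 0.053 ] [435.6 205.1  18.   15.  214. ] [0.4246 0.3127 0.048 ]
squat [288.6 265.1  22.   22.  366. ] [0.4344 0.1064 0.04  ] [346.4 220.7  22.   18.  299. ] [0.4344 0.1067 0.035 ]
tall [381.3 265.4  22.   22.  357. ] [ 0.4339 -0.0753  0.079 ] [264.4 215.6  22.   16.  278. ] [ 0.4343 -0.0746  0.074 ]
wide [497.1 270.1  27.   27.  569. ] [ 0.4316 -0.3032  0.066 ] [159.9 229.2  27.   20.  419. ] [ 0.4326 -0.303   0.061 ]
```

View pics/tc.png

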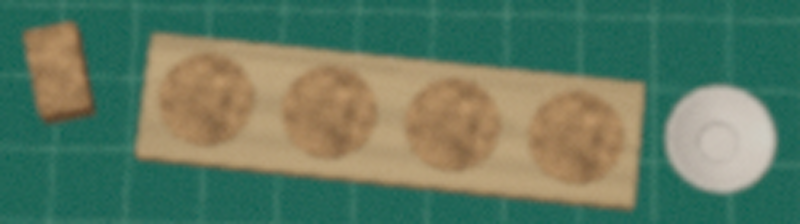

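View pics/sc.png

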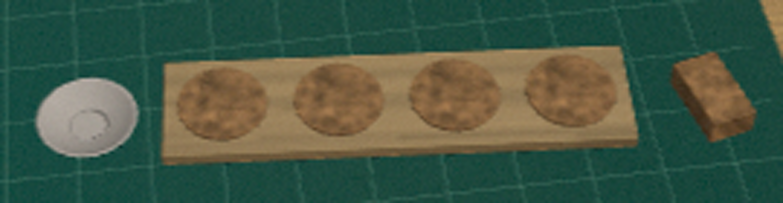

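```bash
python3 - <<'E'
from h import *
T=snapshot("top");S=snapshot("scene")
pt=[(207,99),(330,112),(452,124),(577,137)];ps=[(571,90),(455,94),(339,99),(222,103)]
A=np.array([onplane(T,(u+.5)/3.2-.5+185,(v+.5)/3.2-.5+135,.016)[:2] for u,v in pt])
B=np.array([onplane(S,(u+.5)/2.9-.5+210,(v+.5)/2.9-.5+265,.016)[:2] for u,v in ps])
print(np.round(A,4).tolist(),np.round(B,4).tolist())
P=(A+B)/2;c=P.mean(0);k=np.array([1.5,.5,-.5,-1.5]);d=k@(P-c);print("spacing",np.linalg.norm(d)/5);d/=np.linalg.norm(d)
P=c+.082*k[:,None]*d
print(np.round(P,4).tolist(),"dir deg from y",np.degrees(np.arctan2(d[0],d[1])))
E
cat >> h.py <<'E'
from scipy.spatial.transform import Rotation as R
def todo(xyz,ax=None):
    "shift (cm, tool axes) and turn from measured pose to target TCP xyz, tool x axis along ax"
    s=get_state();r=R.from_quat(s["eef_rot"]);M=r.as_matrix()
    out=dict(clock=round(s["clock"],2),pos=np.round(s["tool_pos"],4).tolist(),open=round(float(s["opening"])*88,1),F=np.round(s["contact_force"],1).tolist())
    if ax is not None:
        x=np.array([ax[0],ax[1],0])/np.hypot(*ax);z=np.array([0,0,-1.]);G=np.c_[x,np.cross(z,x),z]
        out["turn"]=np.round((r.inv()*R.from_matrix(G)).as_rotvec(),3).tolist()
        out["shift_after"]=np.round(G.T@(np.array(xyz)-s["tool_pos"])*100,2).tolist()
    out["shift_now"]=np.round(M.T@(np.array(xyz)-s["tool_pos"])*100,2).tolist()
    print(out)
E
```

```text
[[0.6466, 0.1978], [0.6397, 0.1162], [0.6335, 0.0355], [0.6266, -0.047]] [[0.6493, 0.1992], [0.6421, 0.1177], [0.6359, 0.0362], [0.6286, -0.0457]]
spacing 0.08182895733731554
[[0.6479, 0.1988], [0.6412, 0.1171], [0.6344, 0.0354], [0.6277, -0.0464]] dir deg from y 4.71661425796218
```

```bash
python3 -c "
from h import *
todo((.4245,.312,.12),(.0822,.9966))"
```

```text
{'clock': 0.3, 'pos': [0.2609, 0.5677, 0.2495], 'open': 88.4, 'F': [-0.0, 0.2, -0.4], 'turn': [-0.0, 0.0, 1.222], 'shift_after': [-24.14, 18.41, 12.95], 'shift_now': [-25.54, -16.4, 12.96]}
```

send_rows(motion=[{"rz": 0.122}, {"rz": 0.122}, {"rz": 0.122}, {"rz": 0.122}, {"rz": 0.122}], grip_force=15)

```text
schema error: expected keys x, y, z, rx, ry, rz, jaw
```

send_rows(motion=[{"rz": 0.122}, {"rz": 0.122}, {"rz": 0.122}, {"rz": 0.122}, {"rz": 0.122}])

```text
schema error: expected keys x, y, z, rx, ry, rz, jaw
```

send_rows(motion=[{"x": -2.4, "y": 1.8}, {"x": -2.4, "y": 1.8}, {"x": -2.4, "y": 1.8}, {"x": -2.4, "y": 1.8}, {"x": -2.4, "y": 1.8}])

```text
schema error: expected keys x, y, z, rx, ry, rz, jaw
```

send_rows(motion=[{"x": -2.4, "y": 1.8, "z": 2}, {"x": -2.4, "y": 1.8, "z": 2}, {"x": -2.4, "y": 1.8, "z": 2}, {"x": -2.4, "y": 1.8, "z": 2}, {"x": -2.4, "y": 1.8, "z": 2}])

```text
schema error: expected keys x, y, z, rx, ry, rz, jaw
```

```bash
python3 -c "
from h import *
todo((.4245,.312,.02),(.0822,.9966))"
```

```text
{'clock': 0.3, 'pos': [0.2609, 0.5677, 0.2495], 'open': 88.4, 'F': [-0.0, 0.2, -0.4], 'turn': [-0.0, 0.0, 1.222], 'shift_after': [-24.14, 18.41, 22.95], 'shift_now': [-25.54, -16.4, 22.96]}
```

All keys are required.

send_rows(motion=[{"x": 0, "y": 0, "z": 0, "rx": 0, "ry": 0, "rz": 0.122, "jaw": 8.8}, {"x": 0, "y": 0, "z": 0, "rx": 0, "ry": 0, "rz": 0.122, "jaw": 8.8}, {"x": 0, "y": 0, "z": 0, "rx": 0, "ry": 0, "rz": 0.122, "jaw": 8.8}, {"x": 0, "y": 0, "z": 0, "rx": 0, "ry": 0, "rz": 0.122, "jaw": 8.8}, {"x": 0, "y": 0, "z": 0, "rx": 0, "ry": 0, "rz": 0.122, "jaw": 8.8}], grip_force=15)

```text
clock: 0.8
tool_pos: [0.2609, 0.5679, 0.2496]
eef_rot: [0.499, 0.866, -0.0, -0.0]
contact_force: [-0.1, 0.2, -0.1]
opening: 0.999
finger_force: 0.0
```

send_rows(motion=[{"x": 0, "y": 0, "z": 0, "rx": 0, "ry": 0, "rz": 0.122, "jaw": 8.8}, {"x": 0, "y": 0, "z": 0, "rx": 0, "ry": 0, "rz": 0.122, "jaw": 8.8}, {"x": 0, "y": 0, "z": 0, "rx": 0, "ry": 0, "rz": 0.122, "jaw": 8.8}, {"x": 0, "y": 0, "z": 0, "rx": 0, "ry": 0, "rz": 0.122, "jaw": 8.8}, {"x": 0, "y": 0, "z": 0, "rx": 0, "ry": 0, "rz": 0.122, "jaw": 8.8}])

```text
clock: 1.3
tool_pos: [0.2608, 0.5679, 0.2497]
eef_rot: [0.736, 0.677, -0.0, -0.0]
contact_force: [-0.1, 0.0, -0.3]
opening: 0.999
finger_force: 0.0
```

send_rows(motion=[{"x": -2.4, "y": 1.8, "z": 0, "rx": 0, "ry": 0, "rz": 0, "jaw": 8.8}, {"x": -2.4, "y": 1.8, "z": 0, "rx": 0, "ry": 0, "rz": 0, "jaw": 8.8}, {"x": -2.4, "y": 1.8, "z": 0, "rx": 0, "ry": 0, "rz": 0, "jaw": 8.8}, {"x": -2.4, "y": 1.8, "z": 0, "rx": 0, "ry": 0, "rz": 0, "jaw": 8.8}, {"x": -2.4, "y": 1.8, "z": 0, "rx": 0, "ry": 0, "rz": 0, "jaw": 8.8}])

```text
clock: 1.8
tool_pos: [0.3415, 0.4401, 0.2498]
eef_rot: [0.735, 0.678, 0.0, -0.0]
contact_force: [0.4, -0.2, 0.3]
opening: 0.999
finger_force: 0.0
```

send_rows(motion=[{"x": -2.4, "y": 1.8, "z": 2, "rx": 0, "ry": 0, "rz": 0, "jaw": 8.8}, {"x": -2.4, "y": 1.8, "z": 2, "rx": 0, "ry": 0, "rz": 0, "jaw": 8.8}, {"x": -2.4, "y": 1.8, "z": 2, "rx": 0, "ry": 0, "rz": 0, "jaw": 8.8}, {"x": -2.4, "y": 1.8, "z": 2, "rx": 0, "ry": 0, "rz": 0, "jaw": 8.8}, {"x": -2.4, "y": 1.8, "z": 2, "rx": 0, "ry": 0, "rz": 0, "jaw": 8.8}])

```text
clock: 2.3
tool_pos: [0.4218, 0.3136, 0.1491]
eef_rot: [0.735, 0.678, 0.0, -0.0]
contact_force: [-0.0, 0.2, -0.4]
opening: 0.998
finger_force: 0.0
```

```bash
python3 -c "
from h import *
todo((.4245,.312,.02),(.0822,.9966))"
```

```text
{'clock': 2.3, 'pos': [0.4218, 0.3136, 0.1491], 'open': 87.8, 'F': [-0.0, 0.2, -0.4], 'turn': [0.0, -0.001, 0.003], 'shift_after': [-0.14, 0.28, 12.91], 'shift_now': [-0.14, 0.27, 12.91]}
```

send_rows(motion=[{"x": -0.1, "y": 0.3, "z": 2.6, "rx": 0, "ry": 0, "rz": 0, "jaw": 8.8}, {"x": 0, "y": 0, "z": 2.6, "rx": 0, "ry": 0, "rz": 0, "jaw": 8.8}, {"x": 0, "y": 0, "z": 2.6, "rx": 0, "ry": 0, "rz": 0, "jaw": 8.8}, {"x": 0, "y": 0, "z": 2.6, "rx": 0, "ry": 0, "rz": 0, "jaw": 8.8}, {"x": 0, "y": 0, "z": 2.5, "rx": 0, "ry": 0, "rz": 0, "jaw": 8.8}])

```text
clock: 2.8
tool_pos: [0.4243, 0.3134, 0.0196]
eef_rot: [0.735, 0.678, 0.0, -0.0]
contact_force: [0.4, 0.3, 0.1]
opening: 1.0
finger_force: 0.0
```

send_rows(motion=[{"x": 0, "y": 0, "z": 0, "rx": 0, "ry": 0, "rz": 0, "jaw": 6}, {"x": 0, "y": 0, "z": 0, "rx": 0, "ry": 0, "rz": 0, "jaw": 5}, {"x": 0, "y": 0, "z": 0, "rx": 0, "ry": 0, "rz": 0, "jaw": 4}, {"x": 0, "y": 0, "z": 0, "rx": 0, "ry": 0, "rz": 0, "jaw": 3.5}, {"x": 0, "y": 0, "z": 0, "rx": 0, "ry": 0, "rz": 0, "jaw": 3.5}])

```text
clock: 3.3
tool_pos: [0.4246, 0.3135, 0.0217]
eef_rot: [0.735, 0.678, 0.001, 0.0]
contact_force: [-0.0, 0.4, -0.1]
opening: 0.569
finger_force: 0.0
```

send_rows(motion=[{"x": 0, "y": 0, "z": 0, "rx": 0, "ry": 0, "rz": 0, "jaw": 3.5}, {"x": 0, "y": 0, "z": 0, "rx": 0, "ry": 0, "rz": 0, "jaw": 3.5}, {"x": 0, "y": 0, "z": 0, "rx": 0, "ry": 0, "rz": 0, "jaw": 3.5}, {"x": 0, "y": 0, "z": 0, "rx": 0, "ry": 0, "rz": 0, "jaw": 3.5}, {"x": 0, "y": 0, "z": 0, "rx": 0, "ry": 0, "rz": 0, "jaw": 3.5}])

```text
clock: 3.8
tool_pos: [0.4245, 0.3134, 0.0213]
eef_rot: [0.735, 0.678, 0.001, 0.0]
contact_force: [-0.6, 0.3, 6.8]
opening: 0.47
finger_force: 15.0
```

```bash
python3 -c "
from h import *
todo((.6344,.0354,.036),(.0822,.9966))
S=snapshot('scene')['img'][150:290,340:520]
cv2.imwrite('pics/g1.png',cv2.resize(S,None,fx=4,fy=4)[:,:,::-1])"
```

```text
{'clock': 3.8, 'pos': [0.4245, 0.3134, 0.0213], 'open': 41.4, 'F': [-0.6, 0.3, 6.8], 'turn': [0.001, -0.001, 0.002], 'shift_after': [-25.98, 23.21, -1.47], 'shift_now': [-26.03, 23.15, -1.47]}
```

View pics/g1.png

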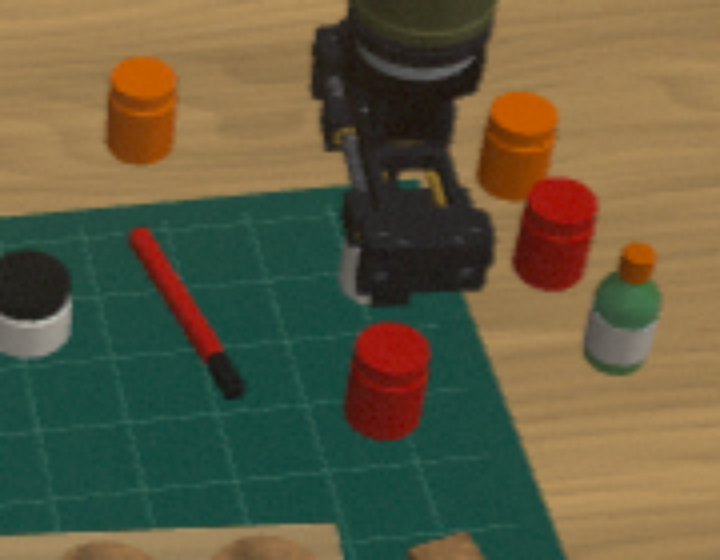

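send_rows(motion=[{"x": 0, "y": 0, "z": -2, "rx": 0, "ry": 0, "rz": 0, "jaw": 3.5}, {"x": 0, "y": 0, "z": -2, "rx": 0, "ry": 0, "rz": 0, "jaw": 3.5}, {"x": 0, "y": 0, "z": -2, "rx": 0, "ry": 0, "rz": 0, "jaw": 3.5}, {"x": 0, "y": 0, "z": -2, "rx": 0, "ry": 0, "rz": 0, "jaw": 3.5}, {"x": 0, "y": 0, "z": -2, "rx": 0, "ry": 0, "rz": 0, "jaw": 3.5}])

```text
clock: 4.35
tool_pos: [0.4238, 0.3128, 0.1213]
eef_rot: [0.735, 0.678, -0.0, -0.0]
contact_force: [0.8, 0.2, -1.1]
opening: 0.467
finger_force: 15.0
```

send_rows(motion=[{"x": -1.5, "y": 1.3, "z": 0, "rx": 0, "ry": 0, "rz": 0, "jaw": 3.5}, {"x": -2, "y": 1.8, "z": 0, "rx": 0, "ry": 0, "rz": 0, "jaw": 3.5}, {"x": -2, "y": 1.8, "z": 0, "rx": 0, "ry": 0, "rz": 0, "jaw": 3.5}, {"x": -2, "y": 1.8, "z": 0, "rx": 0, "ry": 0, "rz": 0, "jaw": 3.5}, {"x": -2, "y": 1.8, "z": 0, "rx": 0, "ry": 0, "rz": 0, "jaw": 3.5}])

```text
clock: 4.85
tool_pos: [0.5015, 0.2105, 0.1205]
eef_rot: [0.735, 0.678, -0.0, -0.0]
contact_force: [0.3, 1.5, -1.5]
opening: 0.468
finger_force: 15.0
```

send_rows(motion=[{"x": -2, "y": 1.8, "z": 0, "rx": 0, "ry": 0, "rz": 0, "jaw": 3.5}, {"x": -2, "y": 1.8, "z": 0, "rx": 0, "ry": 0, "rz": 0, "jaw": 3.5}, {"x": -2, "y": 1.8, "z": 0, "rx": 0, "ry": 0, "rz": 0, "jaw": 3.5}, {"x": -2, "y": 1.8, "z": 0, "rx": 0, "ry": 0, "rz": 0, "jaw": 3.5}, {"x": -2, "y": 1.8, "z": 0, "rx": 0, "ry": 0, "rz": 0, "jaw": 3.5}])

```text
clock: 5.35
tool_pos: [0.5831, 0.1036, 0.1204]
eef_rot: [0.735, 0.678, -0.0, -0.0]
contact_force: [-0.3, 0.0, -1.4]
opening: 0.47
finger_force: 15.0
```

send_rows(motion=[{"x": -2, "y": 1.8, "z": 0, "rx": 0, "ry": 0, "rz": 0, "jaw": 3.5}, {"x": -2, "y": 1.8, "z": 0, "rx": 0, "ry": 0, "rz": 0, "jaw": 3.5}, {"x": -2, "y": 1.3, "z": 0, "rx": 0, "ry": 0, "rz": 0, "jaw": 3.5}, {"x": -0.5, "y": 0.8, "z": 0, "rx": 0, "ry": 0, "rz": 0, "jaw": 3.5}, {"x": 0, "y": 0, "z": 0, "rx": 0, "ry": 0, "rz": 0, "jaw": 3.5}])

```text
clock: 5.85
tool_pos: [0.6351, 0.0343, 0.1204]
eef_rot: [0.736, 0.677, 0.0, 0.0]
contact_force: [-0.4, 1.0, -1.3]
opening: 0.473
finger_force: 15.0
```

```bash
python3 -c "
from h import *
todo((.6344,.0354,.0373),(.0822,.9966))"
```

```text
{'clock': 5.85, 'pos': [0.6351, 0.0343, 0.1204], 'open': 41.6, 'F': [-0.4, 1.0, -1.3], 'turn': [0.0, 0.0, 0.0], 'shift_after': [0.1, -0.08, 8.31], 'shift_now': [0.1, -0.08, 8.31]}
```

Lower, release, lift; then look at the result.

send_rows(motion=[{"x": 0.1, "y": -0.1, "z": 2.2, "rx": 0, "ry": 0, "rz": 0, "jaw": 3.5}, {"x": 0, "y": 0, "z": 2.2, "rx": 0, "ry": 0, "rz": 0, "jaw": 3.5}, {"x": 0, "y": 0, "z": 2, "rx": 0, "ry": 0, "rz": 0, "jaw": 3.5}, {"x": 0, "y": 0, "z": 1.2, "rx": 0, "ry": 0, "rz": 0, "jaw": 3.5}, {"x": 0, "y": 0, "z": 0.4, "rx": 0, "ry": 0, "rz": 0, "jaw": 3.5}])

```text
clock: 6.35
tool_pos: [0.6322, 0.0382, 0.0393]
eef_rot: [0.734, 0.679, -0.001, -0.001]
contact_force: [0.1, 0.5, -0.8]
opening: 0.467
finger_force: 15.0
```

send_rows(motion=[{"x": 0, "y": 0, "z": 0.2, "rx": 0, "ry": 0, "rz": 0, "jaw": 3.5}, {"x": 0, "y": 0, "z": 0.1, "rx": 0, "ry": 0, "rz": 0, "jaw": 3.5}, {"x": 0, "y": 0, "z": 0, "rx": 0, "ry": 0, "rz": 0, "jaw": 3.5}, {"x": 0, "y": 0, "z": 0, "rx": 0, "ry": 0, "rz": 0, "jaw": 3.5}, {"x": 0, "y": 0, "z": 0, "rx": 0, "ry": 0, "rz": 0, "jaw": 3.5}])

```text
clock: 6.85
tool_pos: [0.634, 0.0364, 0.0382]
eef_rot: [0.735, 0.678, 0.0, 0.0]
contact_force: [0.3, -0.7, -2.5]
opening: 0.47
finger_force: 15.0
```

send_rows(motion=[{"x": 0, "y": 0, "z": 0, "rx": 0, "ry": 0, "rz": 0, "jaw": 5}, {"x": 0, "y": 0, "z": 0, "rx": 0, "ry": 0, "rz": 0, "jaw": 6}, {"x": 0, "y": 0, "z": 0, "rx": 0, "ry": 0, "rz": 0, "jaw": 8}, {"x": 0, "y": 0, "z": 0, "rx": 0, "ry": 0, "rz": 0, "jaw": 8.8}, {"x": 0, "y": 0, "z": 0, "rx": 0, "ry": 0, "rz": 0, "jaw": 8.8}])

```text
clock: 7.35
tool_pos: [0.6337, 0.0365, 0.0377]
eef_rot: [0.735, 0.678, 0.0, -0.0]
contact_force: [0.0, 0.1, -0.1]
opening: 0.897
finger_force: 0.0
```

send_rows(motion=[{"x": 0, "y": 0, "z": -1, "rx": 0, "ry": 0, "rz": 0, "jaw": 8.8}, {"x": 0, "y": 0, "z": -2, "rx": 0, "ry": 0, "rz": 0, "jaw": 8.8}, {"x": 0, "y": 0, "z": -3, "rx": 0, "ry": 0, "rz": 0, "jaw": 8.8}, {"x": 0, "y": 0, "z": -3, "rx": 0, "ry": 0, "rz": 0, "jaw": 8.8}, {"x": 0, "y": 0, "z": -3, "rx": 0, "ry": 0, "rz": 0, "jaw": 8.8}])

```text
clock: 7.85
tool_pos: [0.6337, 0.0364, 0.1596]
eef_rot: [0.735, 0.678, 0.0, 0.0]
contact_force: [0.7, 0.5, -0.0]
opening: 0.997
finger_force: 0.0
```

```bash
python3 -c "
from h import *
todo((.4344,.1066,.012),(.0822,.9966))"
```

```text
{'clock': 7.85, 'pos': [0.6337, 0.0364, 0.1596], 'open': 87.8, 'F': [0.7, 0.5, -0.0], 'turn': [0.0, -0.0, 0.002], 'shift_after': [5.36, -20.43, 14.76], 'shift_now': [5.4, -20.43, 14.75]}
```

send_rows(motion=[{"x": 0.8, "y": -3, "z": 0, "rx": 0, "ry": 0, "rz": 0, "jaw": 8.8}, {"x": 0.8, "y": -3, "z": 0, "rx": 0, "ry": 0, "rz": 0, "jaw": 8.8}, {"x": 0.8, "y": -3, "z": 0, "rx": 0, "ry": 0, "rz": 0, "jaw": 8.8}, {"x": 0.8, "y": -3, "z": 0, "rx": 0, "ry": 0, "rz": 0, "jaw": 8.8}, {"x": 0.8, "y": -3, "z": 0, "rx": 0, "ry": 0, "rz": 0, "jaw": 8.8}])

```text
clock: 8.35
tool_pos: [0.4865, 0.0887, 0.1586]
eef_rot: [0.735, 0.678, 0.001, 0.0]
contact_force: [-0.9, -0.5, 0.2]
opening: 0.994
finger_force: 0.0
```

send_rows(motion=[{"x": 0.8, "y": -3, "z": 1, "rx": 0, "ry": 0, "rz": 0, "jaw": 8.8}, {"x": 0.6, "y": -2.4, "z": 1, "rx": 0, "ry": 0, "rz": 0, "jaw": 8.8}, {"x": 0, "y": 0, "z": 1, "rx": 0, "ry": 0, "rz": 0, "jaw": 8.8}, {"x": 0, "y": 0, "z": 1, "rx": 0, "ry": 0, "rz": 0, "jaw": 8.8}, {"x": 0, "y": 0, "z": 0, "rx": 0, "ry": 0, "rz": 0, "jaw": 8.8}])

```text
clock: 8.85
tool_pos: [0.4358, 0.1063, 0.1169]
eef_rot: [0.735, 0.678, 0.0, 0.0]
contact_force: [0.0, -0.5, -0.1]
opening: 1.001
finger_force: 0.0
```

```bash
python3 -c "
from h import *
todo((.4344,.1066,.018),(.0822,.9966))
T=snapshot('top');a=lids(T,[(310,150,345,188)])[0];print(np.round(a,1),onplane(T,a[0],a[1],.069))
cv2.imwrite('pics/t1.png',cv2.resize(T['img'][130:300,160:520],None,fx=2.2,fy=2.2)[:,:,::-1])"
```

```text
{'clock': 8.85, 'pos': [0.4358, 0.1063, 0.1169], 'open': 88.1, 'F': [0.0, -0.5, -0.1], 'turn': [0.0, 0.0, 0.001], 'shift_after': [0.02, -0.15, 9.89], 'shift_now': [0.02, -0.15, 9.89]}
[326.4 166.6  16.   16.  209. ] [0.63222037 0.03523764 0.069     ]
```

View pics/t1.png

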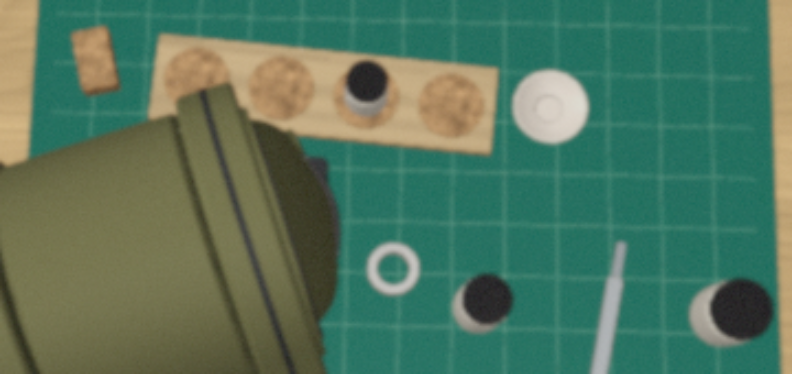

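send_rows(motion=[{"x": 0, "y": -0.15, "z": 2.4, "rx": 0, "ry": 0, "rz": 0, "jaw": 8.8}, {"x": 0, "y": 0, "z": 2.5, "rx": 0, "ry": 0, "rz": 0, "jaw": 8.8}, {"x": 0, "y": 0, "z": 2.5, "rx": 0, "ry": 0, "rz": 0, "jaw": 8.8}, {"x": 0, "y": 0, "z": 1.7, "rx": 0, "ry": 0, "rz": 0, "jaw": 8.8}, {"x": 0, "y": 0, "z": 0.7, "rx": 0, "ry": 0, "rz": 0, "jaw": 8.8}])

```text
clock: 9.4
tool_pos: [0.4433, 0.1084, 0.0255]
eef_rot: [0.735, 0.678, -0.007, -0.004]
contact_force: [-0.2, 0.3, 0.6]
opening: 0.999
finger_force: 0.0
```

send_rows(motion=[{"x": 0, "y": 0, "z": 0, "rx": 0, "ry": 0, "rz": 0, "jaw": 7}, {"x": 0, "y": 0, "z": 0, "rx": 0, "ry": 0, "rz": 0, "jaw": 6}, {"x": 0, "y": 0, "z": 0, "rx": 0, "ry": 0, "rz": 0, "jaw": 5}, {"x": 0, "y": 0, "z": 0, "rx": 0, "ry": 0, "rz": 0, "jaw": 4.3}, {"x": 0, "y": 0, "z": 0, "rx": 0, "ry": 0, "rz": 0, "jaw": 4.3}])

```text
clock: 9.9
tool_pos: [0.441, 0.1086, 0.0271]
eef_rot: [0.735, 0.678, -0.008, -0.004]
contact_force: [-1.6, 0.4, 1.1]
opening: 0.569
finger_force: 0.7
```

send_rows(motion=[{"x": 0, "y": 0, "z": 0, "rx": 0, "ry": 0, "rz": 0, "jaw": 4.3}, {"x": 0, "y": 0, "z": 0, "rx": 0, "ry": 0, "rz": 0, "jaw": 4.3}, {"x": 0, "y": 0, "z": 0, "rx": 0, "ry": 0, "rz": 0, "jaw": 4.3}, {"x": 0, "y": 0, "z": 0, "rx": 0, "ry": 0, "rz": 0, "jaw": 4.3}, {"x": 0, "y": 0, "z": 0, "rx": 0, "ry": 0, "rz": 0, "jaw": 4.3}])

```text
clock: 10.4
tool_pos: [0.441, 0.1086, 0.0271]
eef_rot: [0.735, 0.678, -0.008, -0.004]
contact_force: [-1.7, -0.3, 5.2]
opening: 0.557
finger_force: 15.0
```

```bash
python3 -c "
from h import *
todo((.6277,-.0464,.034),(.0822,.9966))"
```

```text
{'clock': 10.4, 'pos': [0.441, 0.1086, 0.0271], 'open': 49.1, 'F': [-1.7, -0.3, 5.2], 'turn': [-0.016, 0.006, 0.003], 'shift_after': [-13.91, 19.88, -0.69], 'shift_now': [-13.97, 19.83, -0.94]}
```

send_rows(motion=[{"x": 0, "y": 0, "z": -2, "rx": 0, "ry": 0, "rz": 0, "jaw": 4.3}, {"x": 0, "y": 0, "z": -2, "rx": 0, "ry": 0, "rz": 0, "jaw": 4.3}, {"x": 0, "y": 0, "z": -2, "rx": -0.016, "ry": 0.006, "rz": 0, "jaw": 4.3}, {"x": 0, "y": 0, "z": -2, "rx": 0, "ry": 0, "rz": 0, "jaw": 4.3}, {"x": 0, "y": 0, "z": -2, "rx": 0, "ry": 0, "rz": 0, "jaw": 4.3}])

```text
clock: 10.9
tool_pos: [0.4428, 0.1089, 0.1275]
eef_rot: [0.735, 0.678, 0.001, 0.0]
contact_force: [-0.1, -0.2, -0.2]
opening: 0.558
finger_force: 15.0
```

```bash
python3 -c "
from h import *
todo((.6277,-.0464,.0431),(.0822,.9966));print(np.round(get_state()['q'],2))"
```

```text
{'clock': 10.9, 'pos': [0.4428, 0.1089, 0.1275], 'open': 49.1, 'F': [-0.1, -0.2, -0.2], 'turn': [0.001, -0.001, 0.002], 'shift_after': [-13.96, 19.7, 8.44], 'shift_now': [-14.01, 19.66, 8.45]}
[-0.26  0.7  -0.13  2.17  0.31  0.28 -0.74]
```

send_rows(motion=[{"x": -1, "y": 1.4, "z": 0, "rx": 0, "ry": 0, "rz": 0, "jaw": 4.3}, {"x": -1.5, "y": 2.1, "z": 0, "rx": 0, "ry": 0, "rz": 0, "jaw": 4.3}, {"x": -1.5, "y": 2.1, "z": 0, "rx": 0, "ry": 0, "rz": 0, "jaw": 4.3}, {"x": -1.5, "y": 2.1, "z": 0, "rx": 0, "ry": 0, "rz": 0, "jaw": 4.3}, {"x": -1.5, "y": 2.1, "z": 0, "rx": 0, "ry": 0, "rz": 0, "jaw": 4.3}])

```text
clock: 11.4
tool_pos: [0.5357, 0.0305, 0.1267]
eef_rot: [0.735, 0.678, 0.001, -0.0]
contact_force: [0.5, -0.1, -0.7]
opening: 0.559
finger_force: 15.0
```

send_rows(motion=[{"x": -1.5, "y": 2.1, "z": 0, "rx": 0, "ry": 0, "rz": 0, "jaw": 4.3}, {"x": -1.5, "y": 2.1, "z": 0, "rx": 0, "ry": 0, "rz": 0, "jaw": 4.3}, {"x": -1.5, "y": 2.1, "z": 0, "rx": 0, "ry": 0, "rz": 0, "jaw": 4.3}, {"x": -1.5, "y": 2.1, "z": 0, "rx": 0, "ry": 0, "rz": 0, "jaw": 4.3}, {"x": -1, "y": 1.5, "z": 0, "rx": 0, "ry": 0, "rz": 0, "jaw": 4.3}])

```text
clock: 11.9
tool_pos: [0.6291, -0.0485, 0.1264]
eef_rot: [0.736, 0.678, 0.001, 0.001]
contact_force: [-0.6, 0.0, -1.3]
opening: 0.555
finger_force: 15.0
```

send_rows(motion=[{"x": 0, "y": 0, "z": 1, "rx": 0, "ry": 0, "rz": 0, "jaw": 4.3}, {"x": 0, "y": 0, "z": 1, "rx": 0, "ry": 0, "rz": 0, "jaw": 4.3}, {"x": 0, "y": 0, "z": 1, "rx": 0, "ry": 0, "rz": 0, "jaw": 4.3}, {"x": 0, "y": 0, "z": 0.5, "rx": 0, "ry": 0, "rz": 0, "jaw": 4.3}, {"x": 0, "y": 0, "z": 0, "rx": 0, "ry": 0, "rz": 0, "jaw": 4.3}])

```text
clock: 12.4
tool_pos: [0.6264, -0.0454, 0.0904]
eef_rot: [0.734, 0.679, -0.0, -0.001]
contact_force: [-0.5, -0.4, -0.4]
opening: 0.554
finger_force: 15.0
```

```bash
python3 -c "
from h import *
todo((.6277,-.0464,.0431),(.0822,.9966))"
```

```text
{'clock': 12.4, 'pos': [0.6264, -0.0454, 0.0904], 'open': 48.8, 'F': [-0.5, -0.4, -0.4], 'turn': [-0.002, -0.001, 0.004], 'shift_after': [-0.08, 0.13, 4.73], 'shift_now': [-0.09, 0.14, 4.73]}
```

send_rows(motion=[{"x": 0, "y": 0, "z": 1.5, "rx": 0, "ry": 0, "rz": 0, "jaw": 4.3}, {"x": 0, "y": 0, "z": 1.5, "rx": 0, "ry": 0, "rz": 0, "jaw": 4.3}, {"x": 0, "y": 0, "z": 1, "rx": 0, "ry": 0, "rz": 0, "jaw": 4.3}, {"x": 0, "y": 0, "z": 0.5, "rx": 0, "ry": 0, "rz": 0, "jaw": 4.3}, {"x": 0, "y": 0, "z": 0.2, "rx": 0, "ry": 0, "rz": 0, "jaw": 4.3}])

```text
clock: 12.9
tool_pos: [0.6273, -0.0463, 0.0437]
eef_rot: [0.735, 0.678, 0.0, -0.001]
contact_force: [-0.6, -0.7, -1.4]
opening: 0.555
finger_force: 15.0
```

send_rows(motion=[{"x": 0, "y": 0, "z": 0, "rx": 0, "ry": 0, "rz": 0, "jaw": 4.3}, {"x": 0, "y": 0, "z": 0, "rx": 0, "ry": 0, "rz": 0, "jaw": 4.3}, {"x": 0, "y": 0, "z": 0, "rx": 0, "ry": 0, "rz": 0, "jaw": 4.3}, {"x": 0, "y": 0, "z": 0, "rx": 0, "ry": 0, "rz": 0, "jaw": 5.2}, {"x": 0, "y": 0, "z": 0, "rx": 0, "ry": 0, "rz": 0, "jaw": 6}])

```text
clock: 13.4
tool_pos: [0.6281, -0.0463, 0.0451]
eef_rot: [0.735, 0.678, 0.001, 0.0]
contact_force: [-0.5, -0.7, -0.6]
opening: 0.654
finger_force: 0.0
```

send_rows(motion=[{"x": 0, "y": 0, "z": 0, "rx": 0, "ry": 0, "rz": 0, "jaw": 7}, {"x": 0, "y": 0, "z": 0, "rx": 0, "ry": 0, "rz": 0, "jaw": 8}, {"x": 0, "y": 0, "z": 0, "rx": 0, "ry": 0, "rz": 0, "jaw": 8.8}, {"x": 0, "y": 0, "z": 0, "rx": 0, "ry": 0, "rz": 0, "jaw": 8.8}, {"x": 0, "y": 0, "z": 0, "rx": 0, "ry": 0, "rz": 0, "jaw": 8.8}])

```text
clock: 13.9
tool_pos: [0.6278, -0.0463, 0.0447]
eef_rot: [0.735, 0.678, 0.0, -0.0]
contact_force: [0.5, 0.4, -0.6]
opening: 0.999
finger_force: 0.0
```

send_rows(motion=[{"x": 0, "y": 0, "z": -1, "rx": 0, "ry": 0, "rz": 0, "jaw": 8.8}, {"x": 0, "y": 0, "z": -3, "rx": 0, "ry": 0, "rz": 0, "jaw": 8.8}, {"x": 0, "y": 0, "z": -3, "rx": 0, "ry": 0, "rz": 0, "jaw": 8.8}, {"x": 0, "y": 0, "z": -3, "rx": 0, "ry": 0, "rz": 0, "jaw": 8.8}, {"x": 0, "y": 0, "z": -2, "rx": 0, "ry": 0, "rz": 0, "jaw": 8.8}])

```text
clock: 14.4
tool_pos: [0.6286, -0.0463, 0.1677]
eef_rot: [0.735, 0.678, 0.002, 0.001]
contact_force: [-0.8, 0.2, -0.2]
opening: 0.993
finger_force: 0.0
```

```bash
python3 -c "
from h import *
todo((.4340,-.0750,.045),(.0822,.9966))"
```

```text
{'clock': 14.4, 'pos': [0.6286, -0.0463, 0.1677], 'open': 87.4, 'F': [-0.8, 0.2, -0.2], 'turn': [0.004, -0.001, 0.002], 'shift_after': [-4.46, -19.16, 12.27], 'shift_now': [-4.43, -19.22, 12.2]}
```

send_rows(motion=[{"x": -0.7, "y": -3, "z": 0, "rx": 0, "ry": 0, "rz": 0, "jaw": 8.8}, {"x": -0.7, "y": -3, "z": 0, "rx": 0, "ry": 0, "rz": 0, "jaw": 8.8}, {"x": -0.7, "y": -3, "z": 0, "rx": 0, "ry": 0, "rz": 0, "jaw": 8.8}, {"x": -0.7, "y": -3, "z": 0, "rx": 0, "ry": 0, "rz": 0, "jaw": 8.8}, {"x": -0.7, "y": -3, "z": 0, "rx": 0, "ry": 0, "rz": 0, "jaw": 8.8}])

```text
clock: 14.9
tool_pos: [0.4744, -0.0695, 0.1654]
eef_rot: [0.735, 0.678, 0.001, 0.0]
contact_force: [0.1, -0.0, 0.4]
opening: 0.999
finger_force: 0.0
```

send_rows(motion=[{"x": -0.7, "y": -3, "z": 0, "rx": 0, "ry": 0, "rz": 0, "jaw": 8.8}, {"x": -0.2, "y": -1.2, "z": 1, "rx": 0, "ry": 0, "rz": 0, "jaw": 8.8}, {"x": 0, "y": 0, "z": 1, "rx": 0, "ry": 0, "rz": 0, "jaw": 8.8}, {"x": 0, "y": 0, "z": 1, "rx": 0, "ry": 0, "rz": 0, "jaw": 8.8}, {"x": 0, "y": 0, "z": 0, "rx": 0, "ry": 0, "rz": 0, "jaw": 8.8}])

```text
clock: 15.4
tool_pos: [0.4327, -0.0748, 0.1344]
eef_rot: [0.735, 0.678, 0.0, -0.0]
contact_force: [-0.6, -0.4, 0.3]
opening: 0.998
finger_force: 0.0
```

```bash
python3 -c "
from h import *
todo((.4340,-.0750,.045),(.0822,.9966))
T=snapshot('top')
cv2.imwrite('pics/t2.png',cv2.resize(T['img'][130:300,160:520],None,fx=2.2,fy=2.2)[:,:,::-1])"
```

```text
{'clock': 15.4, 'pos': [0.4327, -0.0748, 0.1344], 'open': 87.8, 'F': [-0.6, -0.4, 0.3], 'turn': [-0.0, -0.001, 0.003], 'shift_after': [-0.01, 0.13, 8.94], 'shift_now': [-0.01, 0.13, 8.94]}
```

View pics/t2.png

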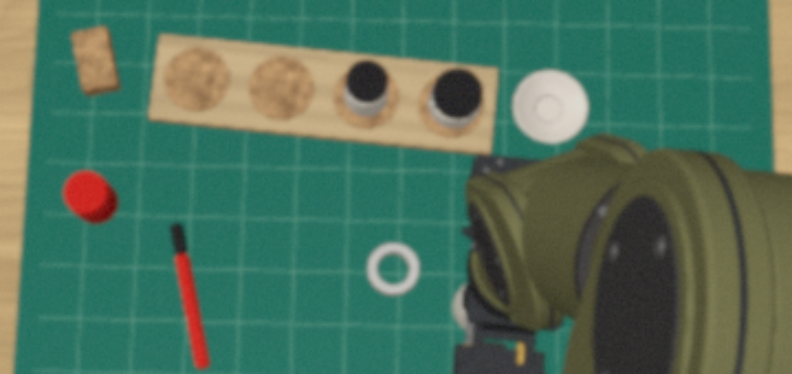

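send_rows(motion=[{"x": 0, "y": 0.1, "z": 2, "rx": 0, "ry": 0, "rz": 0, "jaw": 8.8}, {"x": 0, "y": 0, "z": 2, "rx": 0, "ry": 0, "rz": 0, "jaw": 8.8}, {"x": 0, "y": 0, "z": 2, "rx": 0, "ry": 0, "rz": 0, "jaw": 8.8}, {"x": 0, "y": 0, "z": 2, "rx": 0, "ry": 0, "rz": 0, "jaw": 8.8}, {"x": 0, "y": 0, "z": 1, "rx": 0, "ry": 0, "rz": 0, "jaw": 8.8}])

```text
clock: 15.95
tool_pos: [0.4353, -0.0754, 0.048]
eef_rot: [0.735, 0.678, -0.002, -0.002]
contact_force: [-0.8, -0.3, 0.2]
opening: 0.998
finger_force: 0.0
```

send_rows(motion=[{"x": 0, "y": 0, "z": 0, "rx": 0, "ry": 0, "rz": 0, "jaw": 7}, {"x": 0, "y": 0, "z": 0, "rx": 0, "ry": 0, "rz": 0, "jaw": 6}, {"x": 0, "y": 0, "z": 0, "rx": 0, "ry": 0, "rz": 0, "jaw": 5}, {"x": 0, "y": 0, "z": 0, "rx": 0, "ry": 0, "rz": 0, "jaw": 4.2}, {"x": 0, "y": 0, "z": 0, "rx": 0, "ry": 0, "rz": 0, "jaw": 4.2}])

```text
clock: 16.45
tool_pos: [0.4357, -0.0754, 0.0493]
eef_rot: [0.735, 0.678, -0.001, -0.001]
contact_force: [-2.6, 0.7, 2.0]
opening: 0.57
finger_force: 1.6
```

send_rows(motion=[{"x": 0, "y": 0, "z": 0, "rx": 0, "ry": 0, "rz": 0, "jaw": 4.2}, {"x": 0, "y": 0, "z": 0, "rx": 0, "ry": 0, "rz": 0, "jaw": 4.2}, {"x": 0, "y": 0, "z": 0, "rx": 0, "ry": 0, "rz": 0, "jaw": 4.2}, {"x": 0, "y": 0, "z": 0, "rx": 0, "ry": 0, "rz": 0, "jaw": 4.2}, {"x": 0, "y": 0, "z": 0, "rx": 0, "ry": 0, "rz": 0, "jaw": 4.2}])

```text
clock: 16.95
tool_pos: [0.4351, -0.0754, 0.0492]
eef_rot: [0.735, 0.678, -0.001, -0.002]
contact_force: [-1.7, 0.3, 6.2]
opening: 0.54
finger_force: 15.0
```

```bash
python3 -c "
from h import *
todo((.6479,.1988,.061),(.0822,.9966));print(np.round(get_state()['q'],2))"
```

```text
{'clock': 16.95, 'pos': [0.4351, -0.0754, 0.0492], 'open': 47.5, 'F': [-1.7, 0.3, 6.2], 'turn': [-0.004, -0.001, 0.002], 'shift_after': [29.08, 18.96, -1.18], 'shift_now': [29.03, 19.02, -1.24]}
[ 0.09  0.87 -0.04  2.24  0.76  0.04 -0.77]
```

send_rows(motion=[{"x": 0, "y": 0, "z": -2, "rx": 0, "ry": 0, "rz": 0, "jaw": 4.2}, {"x": 0, "y": 0, "z": -2.5, "rx": 0, "ry": 0, "rz": 0, "jaw": 4.2}, {"x": 0, "y": 0, "z": -2.5, "rx": 0, "ry": 0, "rz": 0, "jaw": 4.2}, {"x": 0, "y": 0, "z": -2, "rx": 0, "ry": 0, "rz": 0, "jaw": 4.2}, {"x": 0, "y": 0, "z": -1, "rx": 0, "ry": 0, "rz": 0, "jaw": 4.2}])

```text
clock: 17.45
tool_pos: [0.4366, -0.0755, 0.1503]
eef_rot: [0.735, 0.678, 0.0, -0.001]
contact_force: [1.2, -0.3, -2.5]
opening: 0.538
finger_force: 15.0
```

send_rows(motion=[{"x": 1.4, "y": 0.8, "z": 0, "rx": 0, "ry": 0, "rz": 0, "jaw": 4.2}, {"x": 2, "y": 1.2, "z": 0, "rx": 0, "ry": 0, "rz": 0, "jaw": 4.2}, {"x": 2, "y": 1.2, "z": 0, "rx": 0, "ry": 0, "rz": 0, "jaw": 4.2}, {"x": 2, "y": 1.2, "z": 0, "rx": 0, "ry": 0, "rz": 0, "jaw": 4.2}, {"x": 2, "y": 1.2, "z": 0, "rx": 0, "ry": 0, "rz": 0, "jaw": 4.2}])

```text
clock: 17.95
tool_pos: [0.5, 0.0161, 0.1478]
eef_rot: [0.734, 0.679, -0.001, -0.002]
contact_force: [-0.8, 0.1, -2.9]
opening: 0.541
finger_force: 15.0
```

send_rows(motion=[{"x": 2, "y": 1.3, "z": 0, "rx": 0, "ry": 0, "rz": 0, "jaw": 4.2}, {"x": 2, "y": 1.3, "z": 0, "rx": 0, "ry": 0, "rz": 0, "jaw": 4.2}, {"x": 2, "y": 1.3, "z": 0, "rx": 0, "ry": 0, "rz": 0, "jaw": 4.2}, {"x": 2, "y": 1.3, "z": 0, "rx": 0, "ry": 0, "rz": 0, "jaw": 4.2}, {"x": 2, "y": 1.3, "z": 0, "rx": 0, "ry": 0, "rz": 0, "jaw": 4.2}])

```text
clock: 18.45
tool_pos: [0.5724, 0.1107, 0.1473]
eef_rot: [0.734, 0.679, -0.001, -0.002]
contact_force: [0.8, 0.1, -1.9]
opening: 0.54
finger_force: 15.0
```

send_rows(motion=[{"x": 2, "y": 1.4, "z": 0, "rx": 0, "ry": 0, "rz": 0, "jaw": 4.2}, {"x": 2, "y": 1.4, "z": 0, "rx": 0, "ry": 0, "rz": 0, "jaw": 4.2}, {"x": 2, "y": 1.4, "z": 0, "rx": 0, "ry": 0, "rz": 0, "jaw": 4.2}, {"x": 1.2, "y": 1.4, "z": 0, "rx": 0, "ry": 0, "rz": 0, "jaw": 4.2}, {"x": 0.5, "y": 1.2, "z": 0, "rx": 0, "ry": 0, "rz": 0, "jaw": 4.2}])

```text
clock: 18.95
tool_pos: [0.6459, 0.1838, 0.1469]
eef_rot: [0.734, 0.68, -0.001, -0.003]
contact_force: [-0.1, -0.2, -2.1]
opening: 0.54
finger_force: 15.0
```

```bash
python3 -c "
from h import *
todo((.6479,.1988,.0652),(.0822,.9966))"
```

```text
{'clock': 18.95, 'pos': [0.6459, 0.1838, 0.1469], 'open': 47.5, 'F': [-0.1, -0.2, -2.1], 'turn': [-0.005, -0.003, 0.006], 'shift_after': [1.51, 0.08, 8.17], 'shift_now': [1.49, 0.12, 8.17]}
```

send_rows(motion=[{"x": 0.8, "y": 0.1, "z": 0.5, "rx": -0.005, "ry": -0.003, "rz": 0.006, "jaw": 4.2}, {"x": 0.7, "y": 0, "z": 1.5, "rx": 0, "ry": 0, "rz": 0, "jaw": 4.2}, {"x": 0, "y": 0, "z": 2, "rx": 0, "ry": 0, "rz": 0, "jaw": 4.2}, {"x": 0, "y": 0, "z": 1, "rx": 0, "ry": 0, "rz": 0, "jaw": 4.2}, {"x": 0, "y": 0, "z": 0, "rx": 0, "ry": 0, "rz": 0, "jaw": 4.2}])

```text
clock: 19.45
tool_pos: [0.646, 0.1939, 0.0956]
eef_rot: [0.737, 0.676, -0.003, 0.0]
contact_force: [-0.3, 0.4, -0.9]
opening: 0.537
finger_force: 15.0
```

```bash
python3 -c "
from h import *
todo((.6479,.1988,.0652),(.0822,.9966))"
```

```text
{'clock': 19.45, 'pos': [0.646, 0.1939, 0.0956], 'open': 47.3, 'F': [-0.3, 0.4, -0.9], 'turn': [-0.003, 0.005, -0.003], 'shift_after': [0.51, 0.15, 3.04], 'shift_now': [0.52, 0.16, 3.04]}
```

send_rows(motion=[{"x": 0.4, "y": 0.15, "z": 0.8, "rx": 0, "ry": 0.004, "rz": 0, "jaw": 4.2}, {"x": 0, "y": 0, "z": 1, "rx": 0, "ry": 0, "rz": 0, "jaw": 4.2}, {"x": 0, "y": 0, "z": 0.4, "rx": 0, "ry": 0, "rz": 0, "jaw": 4.2}, {"x": 0, "y": 0, "z": 0, "rx": 0, "ry": 0, "rz": 0, "jaw": 4.2}, {"x": 0, "y": 0, "z": 0, "rx": 0, "ry": 0, "rz": 0, "jaw": 4.2}])

```text
clock: 19.95
tool_pos: [0.6503, 0.1982, 0.0766]
eef_rot: [0.737, 0.676, 0.001, 0.0]
contact_force: [0.8, 0.1, -1.9]
opening: 0.54
finger_force: 15.0
```

```bash
python3 -c "
from h import *
todo((.6479,.1988,.0652),(.0822,.9966))"
```

```text
{'clock': 19.95, 'pos': [0.6503, 0.1982, 0.0766], 'open': 47.5, 'F': [0.8, 0.1, -1.9], 'turn': [0.002, -0.002, -0.004], 'shift_after': [0.04, -0.25, 1.14], 'shift_now': [0.04, -0.25, 1.14]}
```

send_rows(motion=[{"x": 0, "y": -0.2, "z": 0.5, "rx": 0, "ry": 0, "rz": 0, "jaw": 4.2}, {"x": 0, "y": 0, "z": 0.4, "rx": 0, "ry": 0, "rz": 0, "jaw": 4.2}, {"x": 0, "y": 0, "z": 0.2, "rx": 0, "ry": 0, "rz": 0, "jaw": 4.2}, {"x": 0, "y": 0, "z": 0, "rx": 0, "ry": 0, "rz": 0, "jaw": 4.2}, {"x": 0, "y": 0, "z": 0, "rx": 0, "ry": 0, "rz": 0, "jaw": 4.2}])

```text
clock: 20.45
tool_pos: [0.6483, 0.1985, 0.0654]
eef_rot: [0.737, 0.676, 0.001, -0.0]
contact_force: [0.1, -1.0, -1.0]
opening: 0.537
finger_force: 15.0
```

```bash
python3 -c "
from h import *
todo((.6479,.1988,.0652),(.0822,.9966))"
```

```text
{'clock': 20.45, 'pos': [0.6483, 0.1985, 0.0654], 'open': 47.3, 'F': [0.1, -1.0, -1.0], 'turn': [0.002, -0.002, -0.004], 'shift_after': [0.03, -0.04, 0.02], 'shift_now': [0.03, -0.04, 0.02]}
```

Release, lift, and head for the wide jar.

send_rows(motion=[{"x": 0, "y": 0, "z": 0, "rx": 0, "ry": 0, "rz": 0, "jaw": 5}, {"x": 0, "y": 0, "z": 0, "rx": 0, "ry": 0, "rz": 0, "jaw": 6}, {"x": 0, "y": 0, "z": 0, "rx": 0, "ry": 0, "rz": 0, "jaw": 7}, {"x": 0, "y": 0, "z": 0, "rx": 0, "ry": 0, "rz": 0, "jaw": 8.8}, {"x": 0, "y": 0, "z": 0, "rx": 0, "ry": 0, "rz": 0, "jaw": 8.8}])

```text
clock: 20.95
tool_pos: [0.6483, 0.1985, 0.0655]
eef_rot: [0.737, 0.676, 0.001, -0.0]
contact_force: [-0.8, -1.1, 0.2]
opening: 0.905
finger_force: 0.0
```

send_rows(motion=[{"x": 0, "y": 0, "z": 0, "rx": 0, "ry": 0, "rz": 0, "jaw": 8.8}, {"x": 0, "y": 0, "z": -1, "rx": 0, "ry": 0, "rz": 0, "jaw": 8.8}, {"x": 0, "y": 0, "z": -3, "rx": 0, "ry": 0, "rz": 0, "jaw": 8.8}, {"x": 0, "y": 0, "z": -3, "rx": 0, "ry": 0, "rz": 0, "jaw": 8.8}, {"x": 0, "y": 0, "z": -3, "rx": 0, "ry": 0, "rz": 0, "jaw": 8.8}])

```text
clock: 21.45
tool_pos: [0.648, 0.1984, 0.1672]
eef_rot: [0.737, 0.676, 0.001, -0.0]
contact_force: [-0.2, -1.0, 0.1]
opening: 0.998
finger_force: 0.0
```

```bash
python3 -c "
from h import *
todo((.4320,-.3031,.030),(.0822,.9966));print(np.round(get_state()['q'],2))"
```

```text
{'clock': 21.45, 'pos': [0.648, 0.1984, 0.1672], 'open': 87.9, 'F': [-0.2, -1.0, 0.1], 'turn': [0.002, -0.002, -0.003], 'shift_after': [-51.75, -17.4, 13.72], 'shift_now': [-51.84, -17.25, 13.57]}
[-0.14  0.88 -0.44  1.46  0.44  0.9  -0.8 ]
```

send_rows(motion=[{"x": -2.6, "y": -0.8, "z": 0, "rx": 0, "ry": 0, "rz": 0, "jaw": 8.8}, {"x": -2.6, "y": -0.8, "z": 0, "rx": 0, "ry": 0, "rz": 0, "jaw": 8.8}, {"x": -2.6, "y": -0.8, "z": 0, "rx": 0, "ry": 0, "rz": 0, "jaw": 8.8}, {"x": -2.6, "y": -0.8, "z": 0, "rx": 0, "ry": 0, "rz": 0, "jaw": 8.8}, {"x": -2.6, "y": -0.8, "z": 0, "rx": 0, "ry": 0, "rz": 0, "jaw": 8.8}])

```text
clock: 21.95
tool_pos: [0.5968, 0.0712, 0.166]
eef_rot: [0.737, 0.676, 0.002, 0.0]
contact_force: [0.6, -0.4, -0.4]
opening: 0.999
finger_force: 0.0
```

send_rows(motion=[{"x": -2.6, "y": -0.8, "z": 0, "rx": 0, "ry": 0, "rz": 0, "jaw": 8.8}, {"x": -2.6, "y": -0.8, "z": 0, "rx": 0, "ry": 0, "rz": 0, "jaw": 8.8}, {"x": -2.6, "y": -0.8, "z": 0, "rx": 0, "ry": 0, "rz": 0, "jaw": 8.8}, {"x": -2.6, "y": -0.8, "z": 0, "rx": 0, "ry": 0, "rz": 0, "jaw": 8.8}, {"x": -2.6, "y": -0.8, "z": 0, "rx": 0, "ry": 0, "rz": 0, "jaw": 8.8}])

```text
clock: 22.45
tool_pos: [0.5459, -0.0549, 0.1656]
eef_rot: [0.737, 0.676, 0.002, 0.0]
contact_force: [0.0, -0.2, 0.1]
opening: 1.005
finger_force: 0.0
```

send_rows(motion=[{"x": -2.6, "y": -0.8, "z": 0, "rx": 0, "ry": 0, "rz": 0, "jaw": 8.8}, {"x": -2.6, "y": -0.8, "z": 0, "rx": 0, "ry": 0, "rz": 0, "jaw": 8.8}, {"x": -2.6, "y": -0.8, "z": 0, "rx": 0, "ry": 0, "rz": 0, "jaw": 8.8}, {"x": -2.6, "y": -0.8, "z": 0, "rx": 0, "ry": 0, "rz": 0, "jaw": 8.8}, {"x": -2.6, "y": -0.8, "z": 0, "rx": 0, "ry": 0, "rz": 0, "jaw": 8.8}])

```text
clock: 22.95
tool_pos: [0.4949, -0.1811, 0.1653]
eef_rot: [0.737, 0.676, 0.002, 0.001]
contact_force: [-0.7, -0.0, 0.6]
opening: 0.997
finger_force: 0.0
```

```bash
python3 -c "
from h import *
todo((.4320,-.3031,.030),(.0822,.9966));print(np.round(get_state()['q'],2))"
```

```text
{'clock': 22.95, 'pos': [0.4949, -0.1811, 0.1653], 'open': 87.8, 'F': [-0.7, -0.0, 0.6], 'turn': [0.003, -0.001, -0.004], 'shift_after': [-12.68, -5.27, 13.53], 'shift_now': [-12.71, -5.26, 13.5]}
[ 0.55  0.72 -0.48  1.93  0.55  0.61 -0.37]
```

send_rows(motion=[{"x": -2.6, "y": -1.1, "z": 0, "rx": 0, "ry": 0, "rz": 0, "jaw": 8.8}, {"x": -2.6, "y": -1.1, "z": 0, "rx": 0, "ry": 0, "rz": 0, "jaw": 8.8}, {"x": -2.6, "y": -1.1, "z": 0, "rx": 0, "ry": 0, "rz": 0, "jaw": 8.8}, {"x": -2.6, "y": -1.1, "z": 0, "rx": 0, "ry": 0, "rz": 0, "jaw": 8.8}, {"x": -2.1, "y": -0.9, "z": 0, "rx": 0, "ry": 0, "rz": -0.004, "jaw": 8.8}])

```text
clock: 23.45
tool_pos: [0.4307, -0.3019, 0.1649]
eef_rot: [0.736, 0.677, 0.001, 0.001]
contact_force: [-0.6, 0.1, -0.4]
opening: 1.001
finger_force: 0.0
```

send_rows(motion=[{"x": 0, "y": 0, "z": 1, "rx": 0, "ry": 0, "rz": 0, "jaw": 8.8}, {"x": 0, "y": 0, "z": 1, "rx": 0, "ry": 0, "rz": 0, "jaw": 8.8}, {"x": 0, "y": 0, "z": 1, "rx": 0, "ry": 0, "rz": 0, "jaw": 8.8}, {"x": 0, "y": 0, "z": 1, "rx": 0, "ry": 0, "rz": 0, "jaw": 8.8}, {"x": 0, "y": 0, "z": 0, "rx": 0, "ry": 0, "rz": 0, "jaw": 8.8}])

```text
clock: 23.95
tool_pos: [0.4313, -0.2984, 0.1226]
eef_rot: [0.735, 0.678, 0.001, -0.001]
contact_force: [-0.2, -0.9, -0.1]
opening: 0.997
finger_force: 0.0
```

```bash
python3 -c "
from h import *
todo((.4320,-.3031,.030),(.0822,.9966))
T=snapshot('top')
cv2.imwrite('pics/t3.png',cv2.resize(T['img'][130:300,160:520],None,fx=2.2,fy=2.2)[:,:,::-1])"
```

```text
{'clock': 23.95, 'pos': [0.4313, -0.2984, 0.1226], 'open': 87.7, 'F': [-0.2, -0.9, -0.1], 'turn': [-0.001, -0.004, 0.003], 'shift_after': [-0.47, 0.1, 9.26], 'shift_now': [-0.5, 0.11, 9.26]}
```

View pics/t3.png

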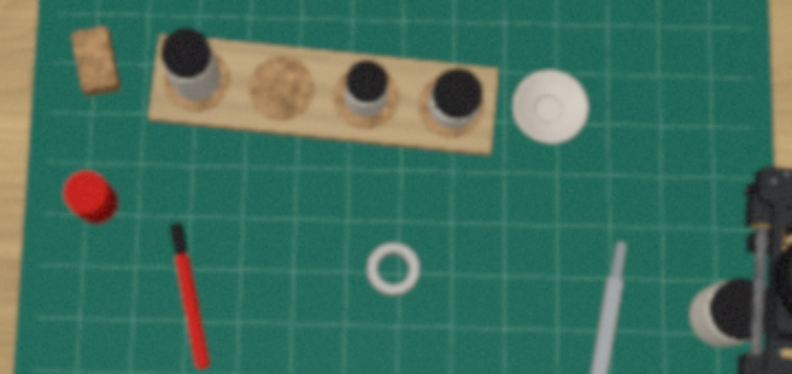

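send_rows(motion=[{"x": -0.3, "y": 0.1, "z": 1, "rx": 0, "ry": 0, "rz": 0, "jaw": 8.8}, {"x": -0.1, "y": 0, "z": 2, "rx": 0, "ry": 0, "rz": 0, "jaw": 8.8}, {"x": 0, "y": 0, "z": 2, "rx": 0, "ry": 0, "rz": 0, "jaw": 8.8}, {"x": 0, "y": 0, "z": 2, "rx": 0, "ry": 0, "rz": 0, "jaw": 8.8}, {"x": 0, "y": 0, "z": 1.5, "rx": 0, "ry": 0, "rz": 0, "jaw": 8.8}])

```text
clock: 24.5
tool_pos: [0.4324, -0.3039, 0.0378]
eef_rot: [0.735, 0.678, 0.001, -0.0]
contact_force: [0.0, -0.7, 0.3]
opening: 0.995
finger_force: 0.0
```

send_rows(motion=[{"x": 0, "y": 0, "z": 0, "rx": 0, "ry": 0, "rz": 0, "jaw": 7.5}, {"x": 0, "y": 0, "z": 0, "rx": 0, "ry": 0, "rz": 0, "jaw": 6.5}, {"x": 0, "y": 0, "z": 0, "rx": 0, "ry": 0, "rz": 0, "jaw": 6}, {"x": 0, "y": 0, "z": 0, "rx": 0, "ry": 0, "rz": 0, "jaw": 5.2}, {"x": 0, "y": 0, "z": 0, "rx": 0, "ry": 0, "rz": 0, "jaw": 5.2}])

```text
clock: 25.0
tool_pos: [0.4326, -0.3042, 0.0399]
eef_rot: [0.736, 0.677, 0.001, 0.0]
contact_force: [-0.6, 0.2, 3.6]
opening: 0.654
finger_force: 15.0
```

send_rows(motion=[{"x": 0, "y": 0, "z": 0, "rx": 0, "ry": 0, "rz": 0, "jaw": 5.2}, {"x": 0, "y": 0, "z": 0, "rx": 0, "ry": 0, "rz": 0, "jaw": 5.2}, {"x": 0, "y": 0, "z": 0, "rx": 0, "ry": 0, "rz": 0, "jaw": 5.2}, {"x": 0, "y": 0, "z": 0, "rx": 0, "ry": 0, "rz": 0, "jaw": 5.2}, {"x": 0, "y": 0, "z": 0, "rx": 0, "ry": 0, "rz": 0, "jaw": 5.2}])

```text
clock: 25.5
tool_pos: [0.4326, -0.3042, 0.0398]
eef_rot: [0.736, 0.678, 0.001, 0.0]
contact_force: [-1.0, 1.4, 5.7]
opening: 0.65
finger_force: 15.0
```

```bash
python3 -c "
from h import *
todo((.6412,.1171,.051),(.0822,.9966));print(np.round(get_state()['q'],2))"
```

```text
{'clock': 25.5, 'pos': [0.4326, -0.3042, 0.0398], 'open': 57.2, 'F': [-1.0, 1.4, 5.7], 'turn': [0.002, -0.001, 0.0], 'shift_after': [43.7, 17.33, -1.12], 'shift_now': [43.69, 17.34, -1.02]}
[ 0.7   0.93 -0.3   1.98  0.76  0.34 -0.29]
```

send_rows(motion=[{"x": 0, "y": 0, "z": -2, "rx": 0, "ry": 0, "rz": 0, "jaw": 5.2}, {"x": 0, "y": 0, "z": -3, "rx": 0, "ry": 0, "rz": 0, "jaw": 5.2}, {"x": 0, "y": 0, "z": -3, "rx": 0, "ry": 0, "rz": 0, "jaw": 5.2}, {"x": 0, "y": 0, "z": -3, "rx": 0, "ry": 0, "rz": 0, "jaw": 5.2}, {"x": 0, "y": 0, "z": -2, "rx": 0, "ry": 0, "rz": 0, "jaw": 5.2}], grip_force=20)

```text
clock: 26.0
tool_pos: [0.4323, -0.3042, 0.1709]
eef_rot: [0.736, 0.678, 0.002, 0.001]
contact_force: [0.6, 0.1, -3.1]
opening: 0.65
finger_force: 20.0
```

send_rows(motion=[{"x": 1.5, "y": 0.6, "z": 0, "rx": 0, "ry": 0, "rz": 0, "jaw": 5.2}, {"x": 2.2, "y": 0.9, "z": 0, "rx": 0, "ry": 0, "rz": 0, "jaw": 5.2}, {"x": 2.2, "y": 0.9, "z": 0, "rx": 0, "ry": 0, "rz": 0, "jaw": 5.2}, {"x": 2.2, "y": 0.9, "z": 0, "rx": 0, "ry": 0, "rz": 0, "jaw": 5.2}, {"x": 2.2, "y": 0.9, "z": 0, "rx": 0, "ry": 0, "rz": 0, "jaw": 5.2}])

```text
clock: 26.5
tool_pos: [0.4823, -0.204, 0.1692]
eef_rot: [0.736, 0.677, 0.001, -0.0]
contact_force: [0.9, 0.1, -2.6]
opening: 0.649
finger_force: 20.0
```

send_rows(motion=[{"x": 2.2, "y": 0.9, "z": 0, "rx": 0, "ry": 0, "rz": 0, "jaw": 5.2}, {"x": 2.2, "y": 0.9, "z": 0, "rx": 0, "ry": 0, "rz": 0, "jaw": 5.2}, {"x": 2.2, "y": 0.9, "z": 0, "rx": 0, "ry": 0, "rz": 0, "jaw": 5.2}, {"x": 2.2, "y": 0.9, "z": 0, "rx": 0, "ry": 0, "rz": 0, "jaw": 5.2}, {"x": 2.2, "y": 0.9, "z": 0, "rx": 0, "ry": 0, "rz": 0, "jaw": 5.2}])

```text
clock: 27.0
tool_pos: [0.5361, -0.0981, 0.1694]
eef_rot: [0.735, 0.678, 0.001, -0.0]
contact_force: [-0.4, 0.4, -1.9]
opening: 0.646
finger_force: 20.0
```

send_rows(motion=[{"x": 2.2, "y": 0.9, "z": 0, "rx": 0, "ry": 0, "rz": 0, "jaw": 5.2}, {"x": 2.2, "y": 0.9, "z": 0, "rx": 0, "ry": 0, "rz": 0, "jaw": 5.2}, {"x": 2.2, "y": 0.9, "z": 0, "rx": 0, "ry": 0, "rz": 0, "jaw": 5.2}, {"x": 2.2, "y": 0.9, "z": 0, "rx": 0, "ry": 0, "rz": 0, "jaw": 5.2}, {"x": 2.2, "y": 0.9, "z": 0, "rx": 0, "ry": 0, "rz": 0, "jaw": 5.2}])

```text
clock: 27.5
tool_pos: [0.5899, 0.0077, 0.1695]
eef_rot: [0.735, 0.678, 0.001, -0.0]
contact_force: [0.8, 1.2, -2.6]
opening: 0.649
finger_force: 20.0
```

```bash
python3 -c "
from h import *
todo((.6412,.1171,.0558),(.0822,.9966));print(np.round(get_state()['q'],2))"
```

```text
{'clock': 27.5, 'pos': [0.5899, 0.0077, 0.1695], 'open': 57.1, 'F': [0.8, 1.2, -2.6], 'turn': [0.001, -0.002, 0.0], 'shift_after': [11.32, 4.21, 11.37], 'shift_now': [11.3, 4.21, 11.4]}
[ 0.18  0.78 -0.47  1.74  0.49  0.74 -0.63]
```

send_rows(motion=[{"x": 2.5, "y": 0.9, "z": 0, "rx": 0, "ry": 0, "rz": 0, "jaw": 5.2}, {"x": 2.5, "y": 0.9, "z": 0, "rx": 0, "ry": 0, "rz": 0, "jaw": 5.2}, {"x": 2.5, "y": 0.9, "z": 0, "rx": 0, "ry": 0, "rz": 0, "jaw": 5.2}, {"x": 2.2, "y": 0.9, "z": 0, "rx": 0, "ry": 0, "rz": 0, "jaw": 5.2}, {"x": 1.5, "y": 0.6, "z": 0, "rx": 0, "ry": 0, "rz": 0, "jaw": 5.2}])

```text
clock: 28.0
tool_pos: [0.6411, 0.1175, 0.1698]
eef_rot: [0.735, 0.678, 0.001, -0.001]
contact_force: [-0.2, -0.2, -2.2]
opening: 0.648
finger_force: 20.0
```

send_rows(motion=[{"x": 0, "y": 0, "z": 0.5, "rx": 0, "ry": 0, "rz": 0, "jaw": 5.2}, {"x": 0, "y": 0, "z": 0.5, "rx": 0, "ry": 0, "rz": 0, "jaw": 5.2}, {"x": 0, "y": 0, "z": 0, "rx": 0, "ry": 0, "rz": 0, "jaw": 5.2}, {"x": 0, "y": 0, "z": 0, "rx": 0, "ry": 0, "rz": 0, "jaw": 5.2}, {"x": 0, "y": 0, "z": 0, "rx": 0, "ry": 0, "rz": 0, "jaw": 5.2}])

```text
clock: 28.5
tool_pos: [0.6411, 0.1142, 0.1603]
eef_rot: [0.736, 0.677, 0.001, 0.0]
contact_force: [0.1, -0.0, -1.9]
opening: 0.656
finger_force: 20.0
```

```bash
python3 -c "
from h import *
todo((.6412,.1171,.0558),(.0822,.9966))"
```

```text
{'clock': 28.5, 'pos': [0.6411, 0.1142, 0.1603], 'open': 57.7, 'F': [0.1, -0.0, -1.9], 'turn': [0.002, -0.001, -0.001], 'shift_after': [0.29, -0.01, 10.45], 'shift_now': [0.28, -0.03, 10.45]}
```

send_rows(motion=[{"x": 0.25, "y": 0, "z": 1, "rx": 0, "ry": 0, "rz": 0, "jaw": 5.2}, {"x": 0, "y": 0, "z": 2, "rx": 0, "ry": 0, "rz": 0, "jaw": 5.2}, {"x": 0, "y": 0, "z": 2, "rx": 0, "ry": 0, "rz": 0, "jaw": 5.2}, {"x": 0, "y": 0, "z": 2, "rx": 0, "ry": 0, "rz": 0, "jaw": 5.2}, {"x": 0, "y": 0, "z": 1.5, "rx": 0, "ry": 0, "rz": 0, "jaw": 5.2}])

```text
clock: 29.0
tool_pos: [0.6408, 0.1178, 0.0735]
eef_rot: [0.735, 0.678, 0.001, -0.0]
contact_force: [-0.2, -0.4, -2.4]
opening: 0.651
finger_force: 20.0
```

send_rows(motion=[{"x": 0, "y": 0, "z": 1, "rx": 0, "ry": 0, "rz": 0, "jaw": 5.2}, {"x": 0, "y": 0, "z": 0.5, "rx": 0, "ry": 0, "rz": 0, "jaw": 5.2}, {"x": 0, "y": 0, "z": 0, "rx": 0, "ry": 0, "rz": 0, "jaw": 5.2}, {"x": 0, "y": 0, "z": 0, "rx": 0, "ry": 0, "rz": 0, "jaw": 5.2}, {"x": 0, "y": 0, "z": 0, "rx": 0, "ry": 0, "rz": 0, "jaw": 5.2}])

```text
clock: 29.5
tool_pos: [0.6422, 0.1182, 0.0612]
eef_rot: [0.735, 0.678, 0.002, 0.0]
contact_force: [0.1, 0.2, -1.8]
opening: 0.649
finger_force: 20.0
```

```bash
python3 -c "
from h import *
todo((.6412,.1171,.0558),(.0822,.9966))"
```

```text
{'clock': 29.5, 'pos': [0.6422, 0.1182, 0.0612], 'open': 57.1, 'F': [0.1, 0.2, -1.8], 'turn': [0.003, -0.003, 0.0], 'shift_after': [-0.12, -0.09, 0.54], 'shift_now': [-0.12, -0.09, 0.54]}
```

send_rows(motion=[{"x": -0.1, "y": -0.1, "z": 0.3, "rx": 0, "ry": 0, "rz": 0, "jaw": 5.2}, {"x": 0, "y": 0, "z": 0.2, "rx": 0, "ry": 0, "rz": 0, "jaw": 5.2}, {"x": 0, "y": 0, "z": 0, "rx": 0, "ry": 0, "rz": 0, "jaw": 5.2}, {"x": 0, "y": 0, "z": 0, "rx": 0, "ry": 0, "rz": 0, "jaw": 5.2}, {"x": 0, "y": 0, "z": 0, "rx": 0, "ry": 0, "rz": 0, "jaw": 5.2}])

```text
clock: 30.0
tool_pos: [0.6405, 0.1168, 0.0559]
eef_rot: [0.736, 0.678, 0.001, 0.0]
contact_force: [-1.9, -0.4, 5.7]
opening: 0.649
finger_force: 20.0
```

send_rows(motion=[{"x": 0, "y": 0, "z": 0, "rx": 0, "ry": 0, "rz": 0, "jaw": 6}, {"x": 0, "y": 0, "z": 0, "rx": 0, "ry": 0, "rz": 0, "jaw": 7}, {"x": 0, "y": 0, "z": 0, "rx": 0, "ry": 0, "rz": 0, "jaw": 8.8}, {"x": 0, "y": 0, "z": 0, "rx": 0, "ry": 0, "rz": 0, "jaw": 8.8}, {"x": 0, "y": 0, "z": 0, "rx": 0, "ry": 0, "rz": 0, "jaw": 8.8}])

```text
clock: 30.5
tool_pos: [0.6405, 0.1171, 0.0552]
eef_rot: [0.735, 0.678, 0.001, -0.0]
contact_force: [-0.4, 0.8, -0.6]
opening: 0.993
finger_force: 0.0
```

send_rows(motion=[{"x": 0, "y": 0, "z": 0, "rx": 0, "ry": 0, "rz": 0, "jaw": 8.8}, {"x": 0, "y": 0, "z": -1, "rx": 0, "ry": 0, "rz": 0, "jaw": 8.8}, {"x": 0, "y": 0, "z": -3, "rx": 0, "ry": 0, "rz": 0, "jaw": 8.8}, {"x": 0, "y": 0, "z": -3, "rx": 0, "ry": 0, "rz": 0, "jaw": 8.8}, {"x": 0, "y": 0, "z": -3, "rx": 0, "ry": 0, "rz": 0, "jaw": 8.8}])

```text
clock: 31.0
tool_pos: [0.6403, 0.117, 0.1571]
eef_rot: [0.735, 0.678, 0.001, -0.0]
contact_force: [-0.0, 0.1, 0.1]
opening: 0.996
finger_force: 0.0
```

send_rows(motion=[{"x": 0, "y": -3, "z": -2, "rx": 0, "ry": 0, "rz": 0, "jaw": 8.8}, {"x": 0, "y": -3, "z": -2, "rx": 0, "ry": 0, "rz": 0, "jaw": 8.8}, {"x": 0, "y": -4, "z": 0, "rx": 0, "ry": 0, "rz": 0, "jaw": 8.8}, {"x": 0, "y": -4, "z": 0, "rx": 0, "ry": 0, "rz": 0, "jaw": 8.8}, {"x": 0, "y": -4, "z": 0, "rx": 0, "ry": 0, "rz": 0, "jaw": 8.8}])

```text
clock: 31.5
tool_pos: [0.4595, 0.1316, 0.196]
eef_rot: [0.736, 0.677, 0.002, 0.0]
contact_force: [-0.4, 1.2, 0.0]
opening: 0.993
finger_force: 0.0
```

```bash
python3 -c "
from h import *
todo((.6412,.1171,.0558),(.0822,.9966))
T=snapshot('top');S=snapshot('scene')
a=T['img'][130:240,180:440];b=S['img'][230:340,210:470]
cv2.imwrite('pics/t4.png',cv2.resize(np.vstack([a,b]),None,fx=2.7,fy=2.7)[:,:,::-1])
for n,bx,h in (('tall',(228,135,262,175),.095),('wide',(268,140,306,190),.082),('slim',(310,150,345,188),.069),('squat',(350,150,390,192),.056)):
    l=lids(T,[bx])[0];print(n,np.round(l,1),np.round(onplane(T,l[0],l[1],h),4))
"
```

```text
{'clock': 31.5, 'pos': [0.4595, 0.1316, 0.196], 'open': 87.4, 'F': [-0.4, 1.2, 0.0], 'turn': [0.003, -0.003, 0.0], 'shift_after': [0.05, 18.23, 14.02], 'shift_now': [0.01, 18.18, 14.08]}
tall [243.2 145.8  16.    7.   36. ] [0.6629 0.2008 0.095 ]
wide [286.4 159.1  24.   26.  419. ] [0.642  0.1153 0.082 ]
slim [326.4 166.6  16.   16.  210. ] [0.6324 0.0352 0.069 ]
squat [367.5 172.1  20.   20.  315. ] [ 0.6266 -0.0488  0.056 ]
```

View pics/t4.png

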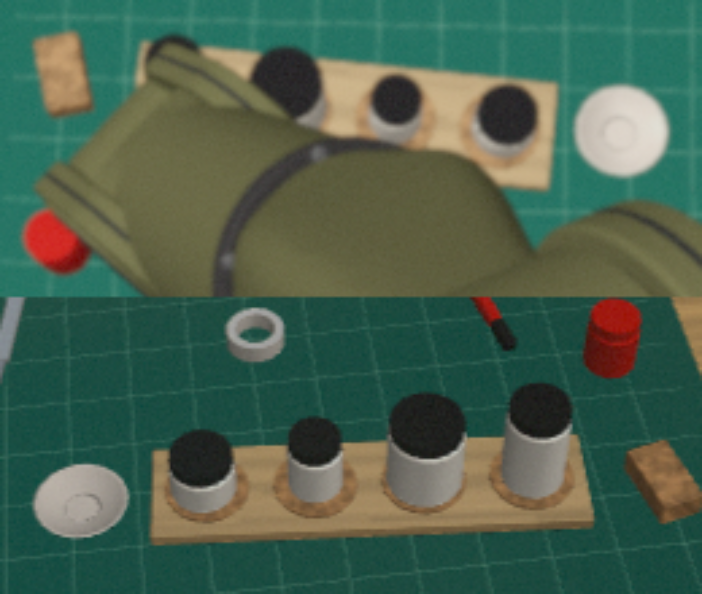

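```bash
python3 -c "
from plant import *
print(finish_job())"
```

```text
the job is handed in; nothing more can be done
None
```

All four jars stand upright on their pads, shortest next to the dish (pad 4) up to tallest on pad 1; three measured within about 3 mm of centre, the tallest was judged by eye because the arm hid it from above, and the job is handed in at 31.5 s, verdict not shown.

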